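# Pinch the battery cassette's side catches and hold it out of its bay

### The arm

A 7-joint arm with a two-finger parallel gripper is mounted at the origin on the work surface. World frame = base frame: x ahead of the robot, y to its left, z up, the work surface at z = 0. Lengths are in m, angles in rad, forces in N, time in s.
With the tool pointing down it reaches from about 0.35 to 0.9 m from the base axis. Payload 7.2 kg.
Tool frame: the origin (TCP) lies at the very end of the fingers, on their centre line; the grasp point (between the pads) lies 19 mm behind it; x points along the fingers, y is the direction in which the jaws open and shut, and the axes are right-handed (so a half turn about x gives the same grasp; the last joint's range is limited). The gripper opens to 88 mm and grips with 3 to 60 N. Pads are 20 mm wide; open, the fingers measure 115 mm over their backs; the gripper's body (75 mm by 178 mm) begins 61 mm behind the grasp point.
Start: joints at [-1.267, 0.411, -0.013, 1.596, 0.006, 1.134, -0.082], TCP at [0.227, 0.582, 0.223] pointing down, gripper open.
Joint ranges: [-2.95, 2.95], [-0.29, 1.99], [-1.47, 1.44], [0.14, 2.54], [-1.03, 4.17], [0.13, 1.85], [-2.86, 2.86]. Speed limits (rad/s): [2.39, 2.39, 3.01, 3.01, 3.14, 3.14, 3.14].

### API

Orientations are given as a unit quaternion [x, y, z, w].
In Python, from station import * gives the robot as it stands. The module is installed in compiled form; this text tells all that it offers.
- The arm moves only by the tool servo_tool, never from a script. Its argument "plan" is a list of rows, each a list of 7 numbers: the shift along the tool's x, y, z in m, then the turn, a rotation vector about the tool's x, y, z in degrees, then the closure in counts, from 0 (fully open) to 255 (shut). In form: [[x, y, z, rx, ry, rz, grip], ...]. A call has 1 to 8 rows; each row is the pose to reach, as a shift and turn from the pose commanded when the call began, along the tool's axes at that moment; what a row does not reach only later rows make up. A row lasts 1/12 s, in which the tool goes at most 41.7 mm and 7.16 degrees, less where a joint would pass 70% of its speed; a pose out of reach is approached as far as the arm can. A call with a gripper value outside its range is refused whole. The fingers move at their own pace and stop on an object; the grip force is fixed at half the most. Time passes only in rows, so rows that repeat a pose let the fingers close. It gives the time, the measured TCP pose, the force and the opening at its end, in the units of the state.
- sense(): the state, without advancing time (a new reading comes with each control period).
- snapshot(name): name is "scene" or "top" or "wrist"; returns the picture (384x512x3 uint8, blue, green, red); there is no depth.
- camera_params(name): a dict with "K" (3x3 intrinsics, pixels), "extrinsics" (4x4, takes a point from camera to world coordinates). Camera axes: x right, y up, looking along -z (the intrinsics and any distortion apply to the point x, -y, -z); pixel columns grow to the right and rows downward; lengths in m; the calibration is good to about 2 mm. A picture is of the moment at which its call begins: read the wrist's pose just before it. camera_params takes no time and is no camera call; for the wrist camera it gives the pose at the moment of the call.
- sign_off(): hands the job in, once; it reports no verdict.
The state is a dict: "clock": time; "qpos": joint angles; "qvel": joint speeds; "joint_torque": joint torques, N m; "tcp_pos": TCP position; "ee_rot": TCP orientation; "contact_force": force on the tool from outside, world axes, zero at the start; "wrist_torque": the same for the moment, N m; "grip_width": finger opening in m.
Only numpy, scipy, OpenCV 4.12 (cv2) and the standard library are available. Lean on these libraries where they do the work, as an engineer would, in place of code of your own. Each camera call takes 0.05 s, during which the arm holds its last target.

### The job

Take the battery cassette out of the opened power unit: pinch its two sprung side catches together between the fingers while it still sits in its bay, lift it out, and finish still holding it upright in the air by the pinched catches, its underside about 10 cm above the bay floor and touching nothing but the gripper. Handle it gently: squeeze with no more than about 30 N on each catch and do not wrench it against the bay. Leave the lower filler block in the other bay, the screwdriver and the small tray where they are.

Things in the scene. Friction and masses are not known exactly. Their poses are not given: they have to be found in the camera images.
- chassis: Opened power unit: fixed grey tray 280 (x) x 200 (y) mm, 30 mm rim. Origin under its centre, on the table. Two equal grey plastic bays at x = -50 and +50 mm on its centre line, floor 10 mm above the table; their walls and lips reach 38 mm above the table. One holds the cassette, the other the filler; which varies. Nothing else in it is over 38 mm high.
- cassette_center (a point): Centre, half-way up, of the battery cassette: upright white block 60 (x) x 36 (y) x 80 (z) mm, 0.2 to 0.4 kg, standing on the bay floor with 1 mm play, axes parallel to the tray's. A black catch plate stands on its +y and its -y side; across both it measures 60 mm, pressed 46 mm. Press them about 16 mm above this point (ribs); they stand free of the bay from 0 to 32 mm above it.
- catch_left (a joint): How far the catch on the cassette's +y side is pressed in, m: 0 released, 0.007 fully in. The plate is 30 mm long (x), 5 mm thick. A tooth at its foot hooks under a lip of the bay until it is in by 4 mm. The spring needs 2 N to start and 5.5 N fully in, and pushes it out again when let go.
- catch_right (a joint): The same for the catch on the -y side.
- filler_center (a point): Centre, half-way up, of the filler block, a plain white block without catches, 60 x 36 x 46 mm, loose in the other bay. To be left there.
- driver_grip (a point): Handle of a screwdriver 200 mm long and 26 mm thick that lies on the table beside the unit's +y side. To be left alone.
- screw_tray: Small open aluminium tray 70 x 90 x 28 mm on the table beside the unit's -y side; origin under its centre. To be left alone.
Mind the look-alikes: they are no part of the job. What is shaped like the part that bears filler_center but red is not meant.

How it is judged:
By the outcome, as a careful person would: the job done as asked, in the order asked, and still so for the second after the job is handed in, while the arm keeps its last pose, push and grip.
It also fails if it takes over 35 s, if anything falls off the work surface, if the arm or the gripper's body presses on something with over 40 N, if the wrist force passes 120 N, or if a joint passes its speed limit or range.

## Working session

There is one attempt and no reset: what is moved stays moved. The work goes in short steps, Python scripts to look and compute and a tool call to move; the robot and the scene stay as the last step left them, time stands still between calls to the robot, and variables do not carry over. Pictures are saved under pics/ and viewed, and the job is handed in when it is done.

Besides the shell and the picture viewer there is one more tool, called after "Emit:" in YAML: its name, and indented under it one key for each argument. servo_tool: Moves the arm, as the interface text tells. Its arguments: {"type":"object","properties":{"plan":{"type":"array"}},"required":["plan"]}

```bash
mkdir -p pics; python3 - <<'E'
from station import *
import cv2
s=sense();print({k:s[k] for k in ('clock','tcp_pos','ee_rot','contact_force','grip_width')})
for n in ("scene","top","wrist"):
    p=camera_params(n);print(n,p)
    cv2.imwrite(f"pics/{n}0.png",snapshot(n))
E
```

```text
{'clock': 0.0, 'tcp_pos': array([0.22691524, 0.58181601, 0.22181344]), 'ee_rot': array([ 0.13012846,  0.69498933, -0.13124261,  0.69486099]), 'contact_force': array([ 1.34760443, -0.30465295, -0.11551703]), 'grip_width': 0.08766964790502682}
scene {'K': array([[425.96289856,   0.        , 251.86523049],
       [  0.        , 425.96289856, 197.49090136],
       [  0.        ,   0.        ,   1.        ]]), 'extrinsics': array([[ 0.76370371, -0.44160404,  0.47089544,  0.92806973],
       [ 0.6454402 ,  0.53676552, -0.54340567, -0.42016926],
       [-0.0127903 ,  0.71893578,  0.69495881,  0.68756172],
       [ 0.        ,  0.        ,  0.        ,  1.        ]])}
top {'K': array([[433.54182674,   0.        , 250.78868643],
       [  0.        , 433.54182674, 202.01366765],
       [  0.        ,   0.        ,   1.        ]]), 'extrinsics': array([[-0.02471749,  0.99720122, -0.07056038,  0.44313629],
       [-0.99928974, -0.02665411, -0.0266378 ,  0.04839974],
       [-0.02844397,  0.06985185,  0.99715177,  1.05185372],
       [ 0.        ,  0.        ,  0.        ,  1.        ]])}
wrist {'K': array([[274.17733018,   0.        , 251.96640966],
       [  0.        , 274.17733018, 188.79449184],
       [  0.        ,   0.        ,   1.        ]]), 'extrinsics': array([[ 3.62905176e-01, -9.02139642e-01, -2.33332165e-01,
         1.63092290e-01],
       [ 9.31825983e-01,  3.51232375e-01,  9.13025562e-02,
         6.06306764e-01],
       [-4.13844802e-04, -2.50559144e-01,  9.68101205e-01,
         3.84539717e-01],
       [ 0.00000000e+00,  0.00000000e+00,  0.00000000e+00,
         1.00000000e+00]])}
```

View pics/scene0.png

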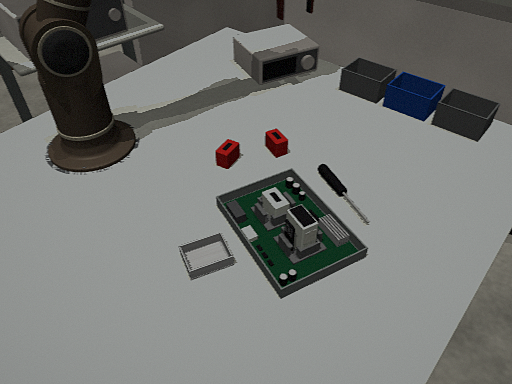

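View pics/top0.png

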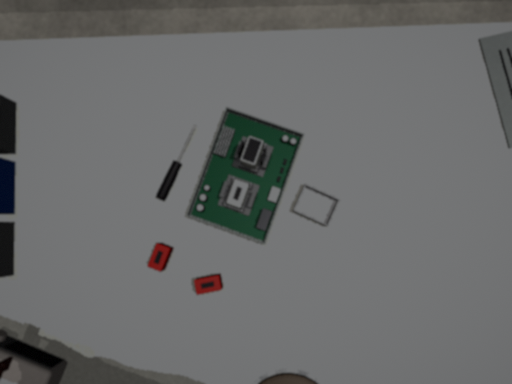

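View pics/wrist0.png

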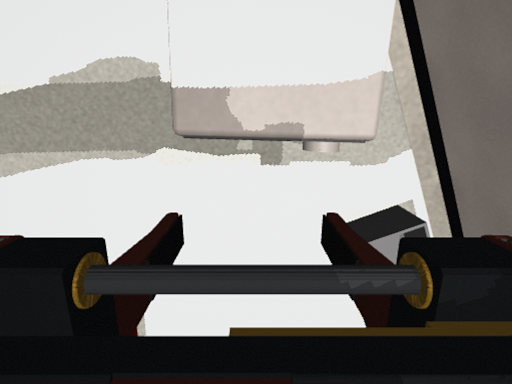

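The scene shows the cassette, tall with a black top, at scene (302,228) and top (252,152). The filler, low and white, is at top (238,193). Two red look-alikes are at top (160,257) and (208,284). The screwdriver is at top (170,178) and the small tray at (315,205). Next I zoom in for corner measurements.

```bash
python3 - <<'E'
import cv2
a=cv2.imread('pics/top0.png')[95:255,175:345];cv2.imwrite('pics/topz.png',cv2.resize(a,None,fx=4.4,fy=3.7*1,interpolation=cv2.INTER_CUBIC) if 0 else cv2.convertScaleAbs(cv2.resize(a[:150],None,fx=4,fy=4,interpolation=cv2.INTER_CUBIC),alpha=1.5))
a=cv2.imread('pics/scene0.png')[165:300,210:375];cv2.imwrite('pics/scenez.png',cv2.convertScaleAbs(cv2.resize(a,None,fx=4,fy=4,interpolation=cv2.INTER_CUBIC),alpha=1.5))
E
```

```text
(no output)
```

View pics/topz.png

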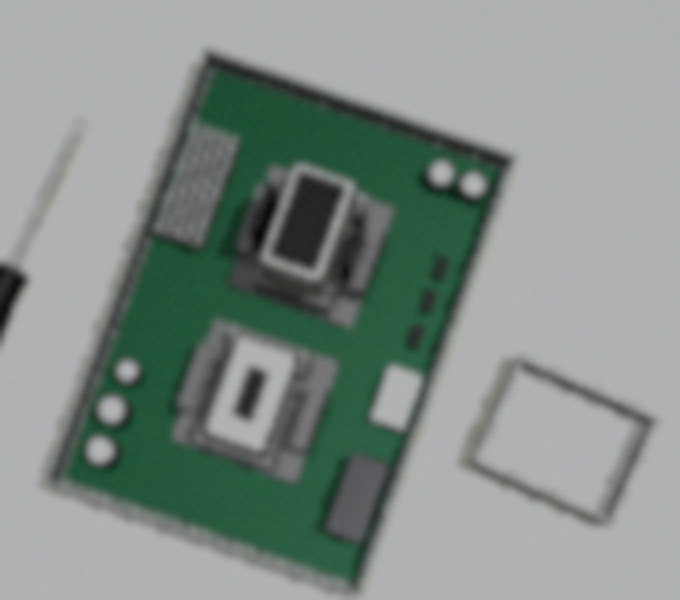

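View pics/scenez.png

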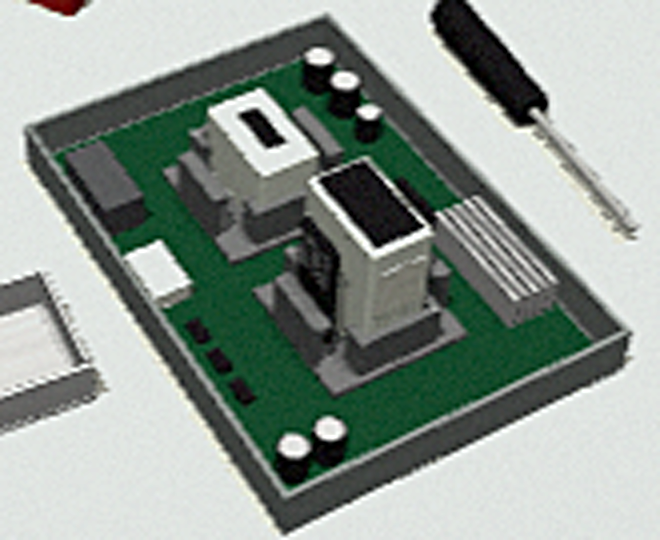

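```bash
cat > h.py <<'E'
import numpy as np
def ray(p,uv):
    K,T=p['K'],p['extrinsics']
    d=np.array([(uv[0]-K[0,2])/K[0,0],-(uv[1]-K[1,2])/K[1,1],-1.]);return T[:3,3],T[:3,:3]@d
def plane(p,uv,z):
    o,d=ray(p,uv);return o+d*(z-o[2])/d[2]
def proj(p,X):
    K,T=p['K'],p['extrinsics'];c=T[:3,:3].T@(np.asarray(X)-T[:3,3])
    return np.array([K[0,0]*c[0]/-c[2]+K[0,2],K[1,1]*-c[1]/-c[2]+K[1,2]])
E
python3 - <<'E'
from station import *
from h import *
t=camera_params('top');s=camera_params('scene')
T=lambda u,v:(u/4-.375+175,v/4-.375+95)
S=lambda u,v:(u/4-.375+210,v/4-.375+165)
def rep(n,P,names):
    P=np.array(P)[:,:2];print(n,'center',P.mean(0).round(4),'sides',[np.linalg.norm(P[i]-P[i-1]).round(4) for i in range(4)])
    x=(P[0]+P[1]-P[2]-P[3]);y=(P[0]+P[3]-P[1]-P[2]);print('  yaw x',np.degrees(np.arctan2(x[1],x[0])).round(2),'yaw y',np.degrees(np.arctan2(-y[0],y[1])).round(2))
# order: (+x+y),(+x-y),(-x-y),(-x+y)
rep('cas top',[plane(t,T(*c),.09) for c in [(300,162),(357,182),(320,284),(262,263)]],0)
rep('rim top',[plane(t,T(*c),.03) for c in [(208,54),(512,158),(357,589),(48,483)]],0)
rep('fil top',[plane(t,T(*c),.056) for c in [(240,333),(296,351),(266,450),(212,432)]],0)
rep('cas sc',[plane(s,S(*c),.09) for c in [(434,228),(371,252),(309,187),(365,158)]],0)
rep('rim sc',[plane(s,S(*c),.03) for c in [(632,335),(287,495),(28,128),(328,15)]],0)
E
```

```text
cas top center [0.6274 0.0684] sides [np.float64(0.0611), np.float64(0.034), np.float64(0.0613), np.float64(0.0346)]
  yaw x -21.55 yaw y -21.51
rim top center [0.5815 0.088 ] sides [np.float64(0.2744), np.float64(0.1927), np.float64(0.272), np.float64(0.1931)]
  yaw x -21.4 yaw y -20.62
fil top center [0.5365 0.104 ] sides [np.float64(0.0596), np.float64(0.0341), np.float64(0.0598), np.float64(0.0329)]
  yaw x -17.6 yaw y -19.71
cas sc center [0.6309 0.0692] sides [np.float64(0.0556), np.float64(0.0346), np.float64(0.0504), np.float64(0.0349)]
  yaw x -18.26 yaw y -19.87
rim sc center [0.585 0.088] sides [np.float64(0.2795), np.float64(0.1967), np.float64(0.276), np.float64(0.1977)]
  yaw x -21.28 yaw y -21.63
```

```bash
cat >> h.py <<'E'
from scipy.spatial.transform import Rotation as R
def goal_rot(yawdeg,flip):
    a=np.radians(yawdeg);y=np.array([-np.sin(a),np.cos(a),0])*(-1 if flip else 1);x=np.array([0,0,-1.]);return R.from_matrix(np.c_[x,y,np.cross(x,y)])
def rel(s,pos,G):
    C=R.from_quat(s['ee_rot']);return C.inv().apply(np.array(pos)-s['tcp_pos']),np.degrees((C.inv()*G).as_rotvec())
E
python3 - <<'E'
from station import *
from h import *
s=sense();print(R.from_quat(s['ee_rot']).as_matrix().round(3),s['qpos'].round(3))
for f in (0,1):
    d,r=rel(s,[.60,.08,.22],goal_rot(-21.3,f));print(f,d.round(4),r.round(2))
E
```

```text
[[-0.     0.363  0.932]
 [-0.001  0.932 -0.363]
 [-1.    -0.001  0.   ]] [-1.267  0.412 -0.013  1.597  0.006  1.134 -0.082]
0 [ 0.0025 -0.3321  0.5299] [-0.    0.01  0.07]
1 [ 0.0025 -0.3321  0.5299] [ 1.8e+02  1.1e-01 -1.0e-02]
```

Emit:
servo_tool:
  plan:
    - [0.0, -0.02, 0.03, 0, 0, 0, 0]
    - [0.0, -0.04, 0.06, 0, 0, 0, 0]
    - [0.0, -0.06, 0.09, 0, 0, 0, 0]
    - [0.0, -0.08, 0.12, 0, 0, 0, 0]
    - [0.0, -0.1, 0.15, 0, 0, 0, 0]
    - [0.0, -0.12, 0.18, 0, 0, 0, 0]
    - [0.0, -0.14, 0.21, 0, 0, 0, 0]
    - [0.0, -0.16, 0.24, 0, 0, 0, 0]

```text
clock: 0.82
tcp_pos: [0.3932, 0.3444, 0.2226]
ee_rot: [0.131, 0.695, -0.131, 0.695]
contact_force: [1.8, 1.8, -0.1]
grip_width: 0.0875
```

Emit:
servo_tool:
  plan:
    - [0.0, -0.021, 0.034, 0, 0, 0, 0]
    - [0.01, -0.043, 0.068, 0, 0, 0, 0]
    - [0.02, -0.064, 0.101, 0, 0, 0, 0]
    - [0.03, -0.086, 0.135, 0, 0, 0, 0]
    - [0.04, -0.107, 0.169, 0, 0, 0, 0]
    - [0.05, -0.128, 0.203, 0, 0, 0, 0]
    - [0.052, -0.15, 0.237, 0, 0, 0, 0]
    - [0.052, -0.171, 0.27, 0, 0, 0, 0]

```text
clock: 1.48
tcp_pos: [0.5822, 0.0865, 0.1695]
ee_rot: [0.13, 0.696, -0.131, 0.694]
contact_force: [0.6, 1.2, 0.4]
grip_width: 0.0879
```

Emit:
servo_tool:
  plan:
    - [0, 0, 0, 0, 0, 0, 0]
    - [0, 0, 0, 0, 0, 0, 0]
    - [0, 0, 0, 0, 0, 0, 0]

```text
clock: 1.73
tcp_pos: [0.5815, 0.089, 0.1702]
ee_rot: [0.131, 0.695, -0.131, 0.695]
contact_force: [-0.7, 0.9, -1.0]
grip_width: 0.0877
```

```bash
python3 - <<'E'
from station import *
from h import *
import cv2,pickle
s=sense();print(s['clock'],s['tcp_pos'],s['ee_rot'],s['contact_force'],s['grip_width'])
p=camera_params('wrist');im=snapshot('wrist');cv2.imwrite('pics/w1.png',im);pickle.dump(p,open('w1.pkl','wb'))
for X in ([.629,.0696,.09],[.629,.0696,.066]):print(proj(p,X))
cv2.imwrite('pics/w1z.png',cv2.resize(im[60:260,130:380],None,fx=3,fy=3,interpolation=cv2.INTER_CUBIC))
E
```

```text
1.7333 [0.58153405 0.08898344 0.17023898] [ 0.13086637  0.69526795 -0.13076142  0.69453432] [-0.70644562  0.90793211 -1.04743853] 0.08766422786479575
[251.51946182 245.76801742]
[251.53423786 235.4817482 ]
```

View pics/w1.png

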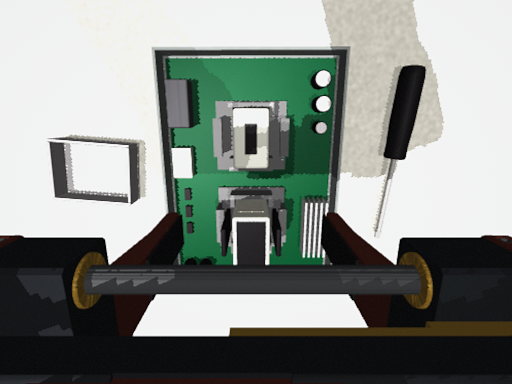

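View pics/w1z.png

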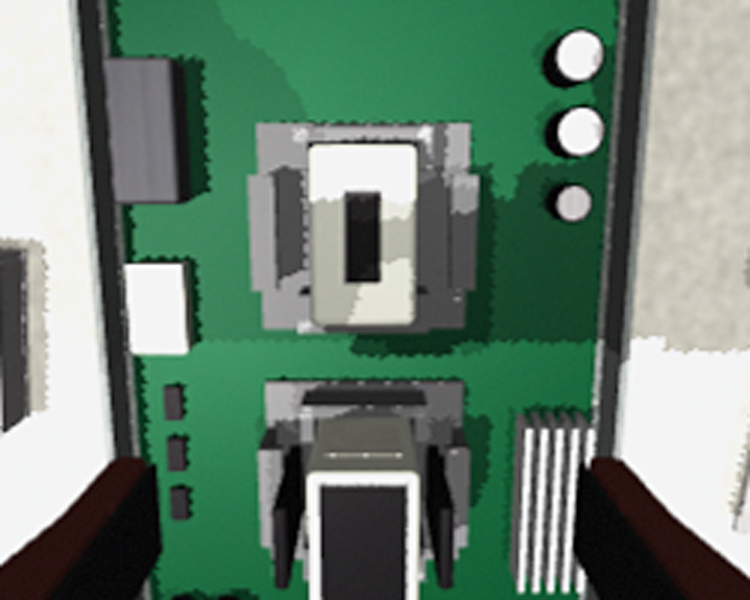

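```bash
python3 - <<'E'
from h import *
import pickle
p=pickle.load(open('w1.pkl','rb'));print(p['extrinsics'][:3,3])
Z=lambda u,v:(u/3-.33+130,v/3-.33+60)
a=np.radians(-21.3);ex=np.array([np.cos(a),np.sin(a)]);ey=np.array([-ex[1],ex[0]])
def loc(q):d=q[:2]-np.array([.629,.0696]);return (np.array([d@ex,d@ey])*1000).round(1)
for n,c,z in [('cas -x,-y',(307,476),.09),('cas -x,+y',(420,476),.09),('cas +y edge low',(418,598),.09),('cas -y edge low',(310,598),.09),
 ('fil 1',(309,144),.056),('fil 2',(418,144),.056),('fil3',(418,325),.056),('fil4',(309,325),.056),
 ('catch -y outer',(283,450),.082),('catch +y outer',(450,450),.082),('catch-y bot',(275,588),.082),('catch+y bot',(455,588),.082)]:
    q=plane(p,Z(*c),z);print(n,q.round(4),loc(q))
E
```

```text
[0.5177955  0.11317607 0.33292734]
cas -x,-y [0.5961 0.0627 0.09  ] [-28.2 -18.4]
cas -x,+y [0.609  0.0958 0.09  ] [-28.2  17.1]
cas +y edge low [0.6484 0.0804 0.09  ] [14.2 17.1]
cas -y edge low [0.6356 0.0476 0.09  ] [ 14.1 -18.1]
fil 1 [0.5019 0.0996 0.056 ] [-129.3  -18.2]
fil 2 [0.5147 0.1324 0.056 ] [-129.3   17. ]
fil3 [0.5702 0.1117 0.056 ] [-70.1  17.9]
fil4 [0.5567 0.0771 0.056 ] [-70.1 -19.3]
catch -y outer [0.5877 0.0573 0.082 ] [-34.  -26.5]
catch +y outer [0.6072 0.1073 0.082 ] [-34.   27.1]
catch-y bot [0.6317 0.0359 0.082 ] [ 14.8 -30.4]
catch+y bot [0.6537 0.0922 0.082 ] [14.8 30.1]
```

The cassette centre comes out at about (0.6296, 0.0688), with yaw about −21.3°. Top view, wrist view and chassis geometry agree within 2 mm. Spacing to the filler measures 99.7 mm against an expected 100. Next I move over it and re-check before descending.

Emit:
servo_tool:
  plan:
    - [0.0, -0.001, 0.02, 0, 0, 0, 0]
    - [0.02, -0.001, 0.04, 0, 0, 0, 0]
    - [0.04, -0.001, 0.052, 0, 0, 0, 0]
    - [0.04, -0.001, 0.052, 0, 0, 0, 0]
    - [0.04, -0.001, 0.052, 0, 0, 0, 0]
    - [0.04, -0.001, 0.052, 0, 0, 0, 0]

```text
clock: 2.28
tcp_pos: [0.6294, 0.0704, 0.1312]
ee_rot: [0.13, 0.695, -0.13, 0.695]
contact_force: [-0.0, 0.8, -1.1]
grip_width: 0.0879
```

```bash
python3 - <<'E'
from station import *
from h import *
import cv2
s=sense();print(s['clock'],s['tcp_pos'],s['ee_rot'],s['contact_force'],s['grip_width'],s['qpos'].round(2))
print(rel(s,[.6296,.0688,.047],goal_rot(-21.3,0)))
im=snapshot('wrist');cv2.imwrite('pics/w2.png',im);p=camera_params('wrist');
im=snapshot('scene');cv2.imwrite('pics/s2.png',cv2.resize(im[130:310,200:400],None,fx=3.2,fy=3.2,interpolation=cv2.INTER_CUBIC))
E
```

```text
2.2833 [0.62938947 0.07043606 0.1312262 ] [ 0.13026148  0.69519131 -0.1298274   0.69489988] [-0.03816208  0.77290975 -1.05588827] 0.08788729025740485 [-0.35  0.52  0.24  1.68 -0.14  0.96  1.13]
(array([ 0.084225  , -0.00149371,  0.00083144]), array([ 0.10474838, -0.02970735, -0.03020255]))
```

View pics/w2.png

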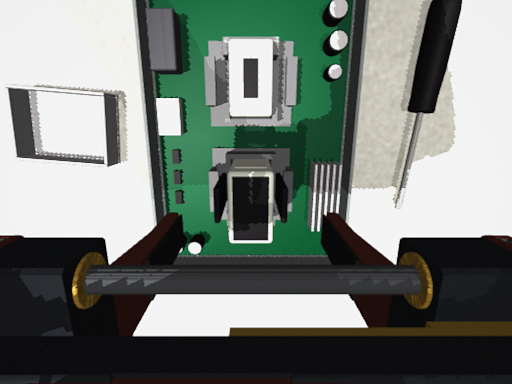

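View pics/s2.png

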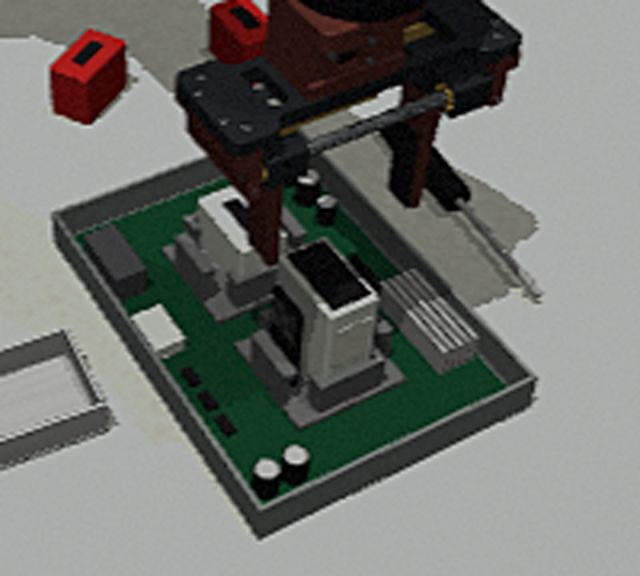

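```bash
python3 - <<'E'
from station import *
from h import *
import cv2
s=sense();p=camera_params('wrist');c=camera_params('scene');print('tcp in wrist',proj(p,s['tcp_pos']))
y=R.from_quat(s['ee_rot']).apply([0,1,0])
for k in(-.044,.044,-.0575,.0575):
    u=proj(c,s['tcp_pos']+k*y);print(k,((u-[200,130])*3.2).round(0),proj(p,s['tcp_pos']+k*y).round(0))
a=np.radians(-21.3);ex=np.array([np.cos(a),np.sin(a)]);ey=np.array([-ex[1],ex[0]])
t=camera_params('top')
for sx,sy in((1,1),(1,-1),(-1,-1),(-1,1)):
    X=np.r_[np.array([.6296,.0688])+.03*sx*ex+.018*sy*ey,.09];print(proj(p,X).round(1),((proj(c,X)-[200,130])*3.2).round(0))
im=cv2.imread('pics/w2.png');cv2.imwrite('pics/w2z.png',cv2.resize(im[130:265,170:330],None,fx=4,fy=4,interpolation=cv2.INTER_CUBIC))
E
```

```text
tcp in wrist [252.69067423 228.73859515]
-0.044 [266. 250.] [184. 229.]
0.044 [393. 198.] [322. 229.]
-0.0575 [246. 259.] [162. 229.]
0.0575 [412. 191.] [343. 229.]
[272.8 243.1] [377. 296.]
[228.5 243.1] [327. 318.]
[227.  170.3] [272. 254.]
[274.5 170.4] [322. 234.]
```

View pics/w2z.png

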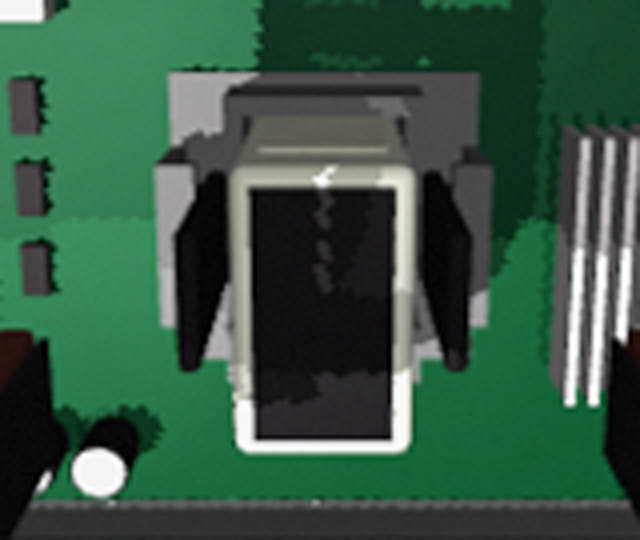

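Emit:
servo_tool:
  plan:
    - [0.01, -0.0015, 0.001, 0, 0, 0, 0]
    - [0.025, -0.0015, 0.001, 0, 0, 0, 0]
    - [0.04, -0.0015, 0.001, 0, 0, 0, 0]
    - [0.055, -0.0015, 0.001, 0, 0, 0, 0]
    - [0.07, -0.0015, 0.001, 0, 0, 0, 0]
    - [0.08, -0.0015, 0.001, 0, 0, 0, 0]
    - [0.084, -0.0015, 0.001, 0, 0, 0, 0]
    - [0.084, -0.0015, 0.001, 0, 0, 0, 0]

```text
clock: 3.05
tcp_pos: [0.6298, 0.0671, 0.0458]
ee_rot: [0.13, 0.695, -0.131, 0.694]
contact_force: [-0.2, -0.3, 0.8]
grip_width: 0.0876
```

Emit:
servo_tool:
  plan:
    - [0, 0, 0, 0, 0, 0, 0]
    - [0, 0, 0, 0, 0, 0, 0]

```text
clock: 3.22
tcp_pos: [0.6311, 0.0671, 0.0476]
ee_rot: [0.131, 0.694, -0.131, 0.695]
contact_force: [-0.1, -0.6, -0.2]
grip_width: 0.0878
```

```bash
python3 - <<'E'
from station import *
from h import *
import cv2
s=sense();print(s['clock'],s['tcp_pos'],s['ee_rot'],s['contact_force'],s['wrist_torque'],s['grip_width'])
print(rel(s,[.6296,.0688,.047],goal_rot(-21.3,0)))
p=camera_params('wrist');im=snapshot('wrist');cv2.imwrite('pics/w3.png',im)
a=np.radians(-21.3);ex=np.array([np.cos(a),np.sin(a)]);ey=np.array([-ex[1],ex[0]])
for sx,sy in((1,1),(1,-1),(-1,-1),(-1,1)):
    X=np.r_[np.array([.6296,.0688])+.03*sx*ex+.018*sy*ey,.09];print(proj(p,X).round(1))
im=snapshot('scene');cv2.imwrite('pics/s3.png',cv2.resize(im[130:310,200:400],None,fx=3.2,fy=3.2,interpolation=cv2.INTER_CUBIC))
E
```

```text
3.2167 [0.63106837 0.06709369 0.04756991] [ 0.13090714  0.69444103 -0.13052639  0.69539762] [-0.06870876 -0.60081686 -0.2439074 ] [-0.037051   -0.02549167 -0.00774257] 0.08781607258527734
(array([ 0.00056828,  0.00105571, -0.0019887 ]), array([-0.00611185,  0.07047421, -0.04464419]))
[290.1 312.1]
[219.9 312.1]
[216.1 200. ]
[294.7 200. ]
```

View pics/w3.png

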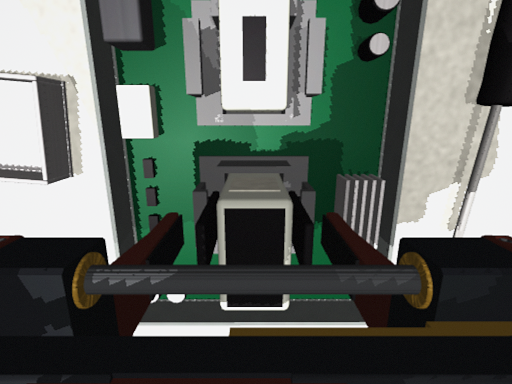

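View pics/s3.png

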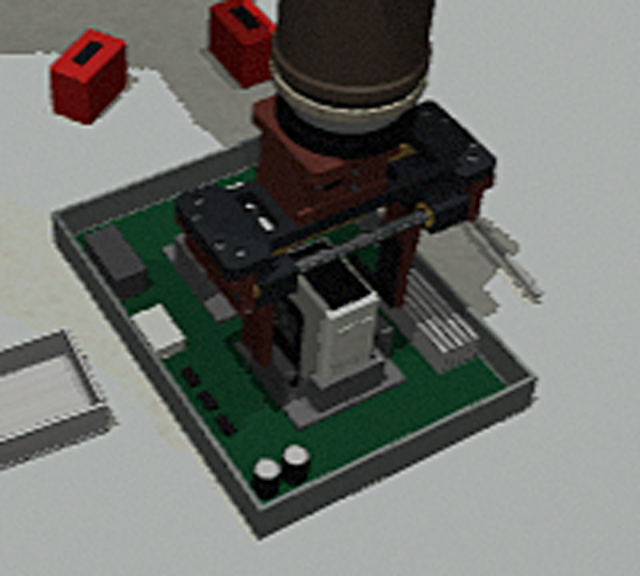

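The wrist view shows both fingers straddling the cassette, with its centre at col ~254.5 against the finger midline at ~252. That is a 1 mm offset in +y, which the pose reading confirms. I correct it and close in steps.

Emit:
servo_tool:
  plan:
    - [0.0, 0.001, -0.001, 0, 0, 0, 0]
    - [0.0, 0.001, -0.001, 0, 0, 0, 40]
    - [0.0, 0.001, -0.001, 0, 0, 0, 70]
    - [0.0, 0.001, -0.001, 0, 0, 0, 70]
    - [0.0, 0.001, -0.001, 0, 0, 0, 70]

```text
clock: 3.73
tcp_pos: [0.6299, 0.0683, 0.0467]
ee_rot: [0.131, 0.695, -0.131, 0.695]
contact_force: [-0.6, 0.5, 0.7]
grip_width: 0.0655
```

Emit:
servo_tool:
  plan:
    - [0, 0, 0, 0, 0, 0, 80]
    - [0, 0, 0, 0, 0, 0, 90]
    - [0, 0, 0, 0, 0, 0, 95]
    - [0, 0, 0, 0, 0, 0, 95]

```text
clock: 4.07
tcp_pos: [0.6299, 0.0684, 0.0467]
ee_rot: [0.131, 0.695, -0.131, 0.695]
contact_force: [0.6, 0.9, 0.4]
grip_width: 0.0552
```

```bash
python3 - <<'E'
from station import *
from h import *
import cv2
s=sense();print(s['clock'],s['tcp_pos'],s['contact_force'],s['wrist_torque'],s['grip_width'])
im=snapshot('wrist');cv2.imwrite('pics/w4.png',im)
E
```

```text
4.0667 [0.62994839 0.06837302 0.04670249] [0.61691822 0.85193791 0.38053228] [0.03150598 0.01350273 0.06249467] 0.055168248570871194
```

View pics/w4.png

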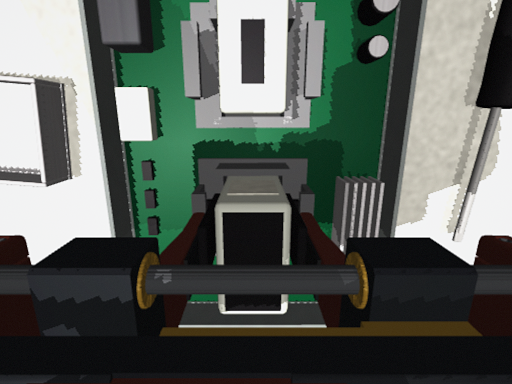

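Emit:
servo_tool:
  plan:
    - [0, 0, 0, 0, 0, 0, 105]
    - [0, 0, 0, 0, 0, 0, 112]
    - [0, 0, 0, 0, 0, 0, 112]
    - [0, 0, 0, 0, 0, 0, 112]

```text
clock: 4.45
tcp_pos: [0.6299, 0.0684, 0.0467]
ee_rot: [0.131, 0.695, -0.131, 0.695]
contact_force: [-0.1, 0.6, 2.3]
grip_width: 0.0495
```

Emit:
servo_tool:
  plan:
    - [0, 0, 0, 0, 0, 0, 117]
    - [0, 0, 0, 0, 0, 0, 122]
    - [0, 0, 0, 0, 0, 0, 122]
    - [0, 0, 0, 0, 0, 0, 122]

```text
clock: 4.78
tcp_pos: [0.63, 0.0685, 0.0467]
ee_rot: [0.131, 0.695, -0.131, 0.695]
contact_force: [0.0, 1.9, 2.0]
grip_width: 0.0458
```

Emit:
servo_tool:
  plan:
    - [0, 0, 0, 0, 0, 0, 125]
    - [0, 0, 0, 0, 0, 0, 128]
    - [0, 0, 0, 0, 0, 0, 128]
    - [0, 0, 0, 0, 0, 0, 128]

```text
clock: 5.12
tcp_pos: [0.6301, 0.0687, 0.047]
ee_rot: [0.131, 0.695, -0.13, 0.695]
contact_force: [-1.3, 1.3, 4.8]
grip_width: 0.0443
```

```bash
python3 - <<'E'
from station import *
from h import *
import cv2
s=sense();print(s['clock'],s['tcp_pos'],s['contact_force'],s['wrist_torque'],s['grip_width'])
im=snapshot('wrist');cv2.imwrite('pics/w5.png',im)
im=snapshot('scene');cv2.imwrite('pics/s5.png',cv2.resize(im[130:310,200:400],None,fx=3.2,fy=3.2,interpolation=cv2.INTER_CUBIC))
E
```

```text
5.1167 [0.63009055 0.0686949  0.04703472] [-1.32862457  1.3171096   4.79580932] [0.33505669 0.19376928 0.05276894] 0.04431846275336169
```

View pics/w5.png

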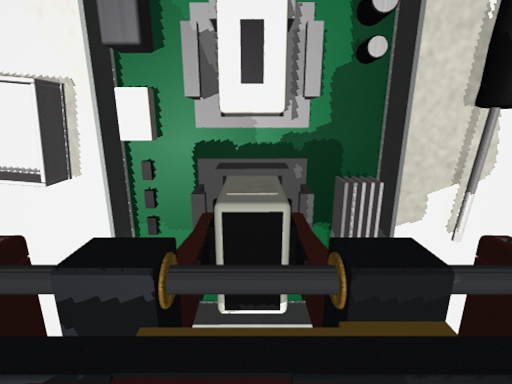

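Emit:
servo_tool:
  plan:
    - [0, 0, 0, 0, 0, 0, 130]
    - [0, 0, 0, 0, 0, 0, 131]
    - [0, 0, 0, 0, 0, 0, 131]
    - [0, 0, 0, 0, 0, 0, 131]

```text
clock: 5.55
tcp_pos: [0.6301, 0.0687, 0.0472]
ee_rot: [0.131, 0.695, -0.13, 0.695]
contact_force: [-1.3, 1.9, 6.0]
grip_width: 0.0437
```

Emit:
servo_tool:
  plan:
    - [-0.001, 0, 0, 0, 0, 0, 131]
    - [-0.002, 0, 0, 0, 0, 0, 131]
    - [-0.003, 0, 0, 0, 0, 0, 131]
    - [-0.004, 0, 0, 0, 0, 0, 131]
    - [-0.005, 0, 0, 0, 0, 0, 131]
    - [-0.005, 0, 0, 0, 0, 0, 131]

```text
clock: 6.05
tcp_pos: [0.6299, 0.0682, 0.0516]
ee_rot: [0.131, 0.695, -0.131, 0.695]
contact_force: [0.4, 1.1, -3.3]
grip_width: 0.0434
```

```bash
python3 - <<'E'
from station import *
from h import *
import cv2
s=sense();print(s['clock'],s['tcp_pos'],s['contact_force'],s['wrist_torque'],s['grip_width'])
im=snapshot('wrist');cv2.imwrite('pics/w6.png',im)
E
```

```text
6.05 [0.62985116 0.06816016 0.05160302] [ 0.3594542   1.14772579 -3.32269259] [0.02441752 0.01847711 0.02246945] 0.043381459871087616
```

View pics/w6.png

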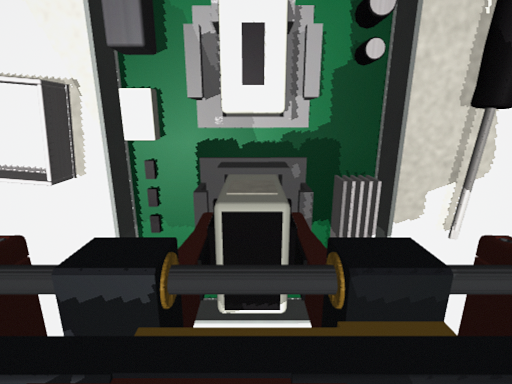

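The 5 mm lift carries about 3.3 N, which matches a 0.3 kg cassette hanging free. It stays fixed in the wrist picture at rows 175–313, and the teeth are clear. I continue lifting straight up.

Emit:
servo_tool:
  plan:
    - [-0.003, 0, 0, 0, 0, 0, 131]
    - [-0.007, 0, 0, 0, 0, 0, 131]
    - [-0.012, 0, 0, 0, 0, 0, 131]
    - [-0.017, 0, 0, 0, 0, 0, 131]
    - [-0.022, 0, 0, 0, 0, 0, 131]
    - [-0.027, 0, 0, 0, 0, 0, 131]
    - [-0.032, 0, 0, 0, 0, 0, 131]
    - [-0.037, 0, 0, 0, 0, 0, 131]

```text
clock: 6.77
tcp_pos: [0.6299, 0.0684, 0.0893]
ee_rot: [0.131, 0.695, -0.131, 0.695]
contact_force: [0.6, 0.3, -2.5]
grip_width: 0.0437
```

Emit:
servo_tool:
  plan:
    - [-0.006, 0, 0, 0, 0, 0, 131]
    - [-0.014, 0, 0, 0, 0, 0, 131]
    - [-0.023, 0, 0, 0, 0, 0, 131]
    - [-0.032, 0, 0, 0, 0, 0, 131]
    - [-0.041, 0, 0, 0, 0, 0, 131]
    - [-0.049, 0, 0, 0, 0, 0, 131]
    - [-0.055, 0, 0, 0, 0, 0, 131]
    - [-0.058, 0, 0, 0, 0, 0, 131]

```text
clock: 7.43
tcp_pos: [0.6303, 0.0684, 0.148]
ee_rot: [0.131, 0.694, -0.131, 0.695]
contact_force: [-0.5, 0.1, -3.5]
grip_width: 0.0431
```

Emit:
servo_tool:
  plan:
    - [0, 0, 0, 0, 0, 0, 131]
    - [0, 0, 0, 0, 0, 0, 131]
    - [0, 0, 0, 0, 0, 0, 131]
    - [0, 0, 0, 0, 0, 0, 131]
    - [0, 0, 0, 0, 0, 0, 131]
    - [0, 0, 0, 0, 0, 0, 131]

```text
clock: 7.93
tcp_pos: [0.6297, 0.0684, 0.1463]
ee_rot: [0.131, 0.695, -0.131, 0.695]
contact_force: [0.8, 0.5, -4.1]
grip_width: 0.0434
```

```bash
python3 - <<'E'
from station import *
from h import *
import cv2
s=sense();print(s['clock'],s['tcp_pos'],s['ee_rot'],s['contact_force'],s['wrist_torque'],s['grip_width'])
im=snapshot('wrist');cv2.imwrite('pics/w7.png',im)
im=snapshot('scene');cv2.imwrite('pics/s7.png',cv2.resize(im[110:310,200:400],None,fx=3,fy=3,interpolation=cv2.INTER_CUBIC))
c=camera_params('scene');a=np.radians(-21.3);ex=np.array([np.cos(a),np.sin(a)]);ey=np.array([-ex[1],ex[0]])
for sx,sy in((1,1),(1,-1),(-1,-1)):
  for z in (.11,.19):
    X=np.r_[s['tcp_pos'][:2]+.03*sx*ex+.018*sy*ey,z];print(sx,sy,z,((proj(c,X)-[200,110])*3).round(0))
E
```

```text
7.9333 [0.62972861 0.06835481 0.14627188] [ 0.13062811  0.69511927 -0.1307627   0.69472773] [ 0.82223788  0.51019972 -4.0517018 ] [ 0.05748086 -0.0069319  -0.0116416 ] 0.043383482187786
1 1 0.11 [357. 316.]
1 1 0.19 [370. 221.]
1 -1 0.11 [308. 337.]
1 -1 0.19 [318. 241.]
-1 -1 0.11 [256. 277.]
-1 -1 0.19 [262. 182.]
```

View pics/w7.png

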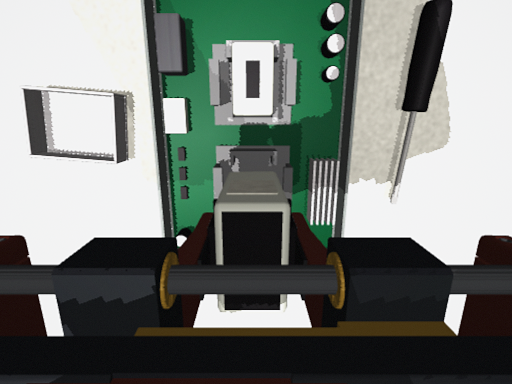

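View pics/s7.png

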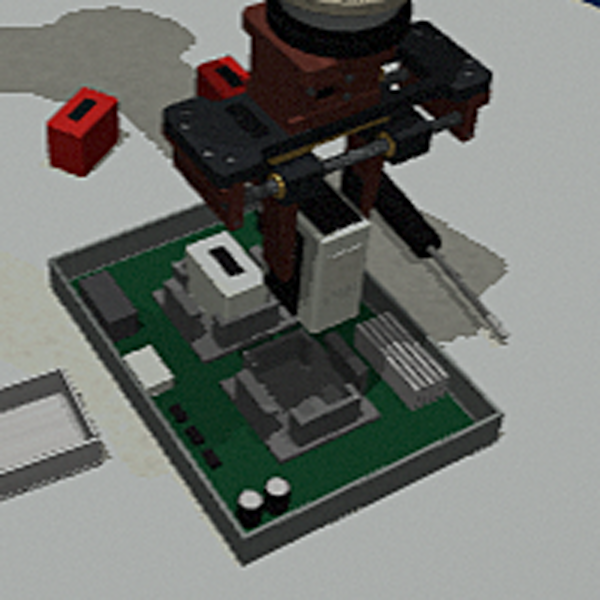

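The wrist picture shows the cassette unmoved in the grip at rows 175–312. The scene picture shows it upright above the empty bay, its lower corner at (316,332) against (308,337) predicted for a 10 cm lift. The filler, screwdriver and small tray have not moved, so I hand in.

```bash
python3 - <<'E'
from station import *
s=sense();print(s['clock'],s['tcp_pos'],s['contact_force'],s['grip_width'])
print(sign_off())
E
```

```text
8.0333 [0.62978622 0.0683179  0.14641879] [ 0.34574127 -0.17876387 -2.40363614] 0.043850674696997945
the job is handed in; nothing more can be done
None
```

I pinched the cassette's two side catches together while it sat in the +x bay. I then lifted it straight up about 10 cm and handed the job in at 8.0 s, still holding it.

- **Height and pose:** the TCP rose from 0.047 to 0.146 m, which puts the underside about 10 cm above the bay floor. In the scene picture the lower corners sit within about 3 mm of where a 10 cm lift should put them, and the cassette looks upright.
- **Grip:** the fingers read about 43.5 mm at the end, below the 46 mm for fully pressed catches, so both teeth were released. The cassette did not shift in the wrist picture during the lift, so I saw no slip.
- **Forces:** the wrist showed 2.4 to 4.1 N downward while holding, which fits a free-hanging part of 0.2 to 0.4 kg. At each reading I took it stayed at about 6 N or less. The squeeze on the catches was not measured directly; the gripper's fixed limit is 30 N.
- **Other parts:** the filler, screwdriver and small tray look unmoved, and I left the red look-alikes alone.
- **Disagreements:** the scene camera and the others differed by 2 to 3 mm on the cassette position, and TCP readings scattered by 1 to 2 mm. The wrist view settled both. None of the checks failed.

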